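# Cull the rocking tile from the checking plate

## Robot

A 6-joint arm with a two-finger parallel gripper is mounted at the origin on the work surface. World frame = base frame: x ahead of the robot, y to its left, z up, the work surface at z = 0. Lengths are in m, angles in rad, forces in N, time in s.
With the tool pointing down it reaches from about 0.25 to 0.8 m from the base axis. Payload 8.5 kg.
Tool frame: the origin (TCP) lies at the very end of the fingers, on their centre line; the grasp point (between the pads) lies 19 mm behind it; x points along the fingers, y is the direction in which the jaws open and shut, and the axes are right-handed (so a half turn about x gives the same grasp; the last joint's range is limited). The gripper opens to 85 mm and grips with 20 to 120 N. Pads are 22 mm wide; open, the fingers measure 114 mm over their backs; the gripper's body (76 mm by 85 mm) begins 54 mm behind the grasp point. The pads swing forward as they close: fully open they stand 13 mm farther back than shut.
Start: joints at [1.169, 0.238, -0.013, 1.319, 0, 1.571], TCP at [0.205, 0.483, 0.231] pointing down, gripper open.
Joint ranges: [-2.66, 2.66], [-1.03, 1.9], [-1.14, 1.46], [-1.82, 2.27], [-1.45, 1.34], [-3.14, 3.14]. Speed limits (rad/s): [2.22, 2.22, 2.79, 3.14, 3.14, 3.14].

## Interface

Orientations are given as a unit quaternion [w, x, y, z].
In Python, from bench import arm gives the robot as it stands.
- The arm moves only by the shell command python3 -m crank 'ROWS' [FORCE]. ROWS is JSON, a list that holds one entry, the list of rows, each a list of 7 numbers: the shift along the tool's x, y, z in cm, then the turn, a rotation vector about the tool's x, y, z in degrees, then the opening in per cent of the stroke, from 0 (shut) to 100 (fully open). A call has exactly 8 rows; each row shifts and turns the pose as measured when the row begins, along the tool's axes as they then stand; what a row does not reach is not made up. A row lasts 1/10 s, in which the tool goes at most 50 mm and 8.59 degrees, less where a joint would pass 70% of its speed; a pose out of reach is approached as far as the arm can. A call with a gripper value outside its range is refused whole. The fingers move at their own pace and stop on an object; FORCE is the grip in N (left out, the last holds). Time passes only in rows, so rows that do not move let the fingers close, or fill a call up. It gives the time, the measured TCP pose, the force and the opening at its end, in the units of the state.
- arm.get_state(): the state, without advancing time (a new reading comes with each control period).
- arm.camera(name): name is "side" or "top"; returns (picture, depth): 420x560x3 uint8, red, green, blue; 420x560 float32, m along the optical axis (not along the pixel's ray), 0 where there is no reading.
- arm.calibration(name): a dict with "fov_y" (degrees; the focal length in pixels is half the picture's height over the tangent of half this angle, whatever the lens; pixels are square), "cx", "cy" (the principal point, pixels), "world_from_camera" (4x4, takes a point from camera to world coordinates). Camera axes: x right, y down, z forward; pixel columns grow to the right and rows downward; lengths in m; the calibration is good to about 2 mm. A picture is of the moment at which its call begins. calibration takes no time and is no camera call.
- arm.hand_in(): hands the job in, once; it reports no verdict.
The state is a dict: "t": time; "joint_positions": joint angles; "dq": joint speeds; "joint_efforts": joint torques, N m; "tool_pos": TCP position; "orientation": TCP orientation; "ft_force": force on the tool from outside, world axes, zero at the start; "wrist_torque": the same for the moment, N m; "opening": finger opening in m.
Only numpy, scipy, OpenCV 4.12 (cv2) and the standard library are available. Lean on these libraries where they do the work, as an engineer would, in place of code of your own. Each camera call takes 0.05 s, during which the arm holds its last target. There are 200 camera calls.

## Task

Three ink-painted tiles have been laid on the dark flat checking plate; two lie flat and one is warped, with one corner, dotted with orange crayon, standing up off the plate. Press down on the raised corner of the warped tile until that corner meets the plate and the tile has rocked over, keep it down for about half a second and let go, then pick this tile up and lay it painted side up, flat on the floor of the red reject tray, without dropping it. Leave the two flat tiles where they lie.

Things in the scene. Friction and masses are not known exactly. Their poses are not given: they have to be found in the camera images.
- warped_center (a point): middle (half-way up) of the warped tile: white ceramic, black ink strokes on top, 50 (its x) by 100 (its y) by 12 mm, 120 g, twisted about its long axis: it rests on three corners, the fourth 14 mm up. It starts with its z straight up, this point 9 mm above the plate. Pressed at that corner it tips some 17 degrees over; let go, it rocks back. Grasp it across its width at the middle
- warped_corner (a point): an orange crayon dot, 12 mm across, on the top face of the warped tile, its centre 10 mm in from both edges of the raised corner (the +x +y corner in the tile's own axes); 22 mm above the plate as it starts, about 13 mm when the corner has been pressed fully down; a few newtons are ample
- flat1_center (a point): the middle (half-way up) of a flat tile of the same size and look, 50 mm (its x) by 100 mm (its y) by 12 mm, all of it flat on the plate; no orange dot; stays
- flat2_center (a point): the middle (half-way up) of the other flat tile, same size; stays. The three tiles lie side by side in a row along the plate's x, about 100 mm from centre to centre, in any order
- plate: the fixed dark stone checking plate, 340 mm (its x) by 180 mm (its y) by 25 mm thick; origin at the centre of its underside, on the table, so its top is 25 mm above the origin
- tray: the fixed red plastic reject tray, open at the top, 190 mm (its x) by 200 mm (its y) by 30 mm high outside, walls and floor 5 mm thick; origin at the centre of its underside, on the table; starts empty. It and the plate stand left and right of one another, either way round
Not all that is in view belongs to the job. What is shaped like the part that bears warped_center but green is not meant. What is shaped like the part that bears flat1_center but pink is not meant.

How it is judged:
By the outcome, as a careful person would: the job done as asked, in the order asked, and still so for the second after the job is handed in, with the robot touching nothing.
It also fails if it takes over 48 s, if anything falls off the work surface, if the arm or the gripper's body presses on something with over 40 N, if the wrist force passes 120 N, or if a joint passes its speed limit or range.

## Working session

There is one attempt and no reset: what is moved stays moved. The work goes in short steps, Python scripts to look and compute and a shell command to move; the robot and the scene stay as the last step left them, time stands still between calls to the robot, and variables do not carry over. Pictures are saved under pics/ and viewed, about 8 in all and at most 12, crops included, and the job is handed in when it is done.

```bash
ls; mkdir -p pics; cat > h.py <<'E'
import numpy as np, cv2
from bench import arm
from scipy.spatial.transform import Rotation as R
def cam(n):
    p,d=arm.camera(n); c=arm.calibration(n)
    return p,d,c
def pts(d,c):
    h,w=d.shape; f=h/2/np.tan(np.radians(c["fov_y"])/2)
    v,u=np.mgrid[:h,:w]
    P=np.stack([(u-c["cx"])/f*d,(v-c["cy"])/f*d,d],-1)
    T=np.array(c["world_from_camera"]); return P@T[:3,:3].T+T[:3,3]
def rot():
    q=arm.get_state()["orientation"]; return R.from_quat([q[1],q[2],q[3],q[0]]).as_matrix()
E
python3 - <<'E'
from h import *
for n in("top","side"):
    p,d,c=cam(n); cv2.imwrite(f"pics/{n}0.png",p[:,:,::-1]); np.savez(f"{n}0.npz",p=p,d=d)
    print(n,c)
print(arm.get_state(),rot())
E
```

```text
pics
top {'fov_y': 51.41343980311905, 'cx': 275.3300603245637, 'cy': 206.4217867302211, 'world_from_camera': array([[-0.00491784, -0.98821071,  0.15302092,  0.32454142],
       [-0.99984369,  0.00226047, -0.01753518, -0.06964801],
       [ 0.01698255, -0.15308323, -0.98806736,  1.07077752],
       [ 0.        ,  0.        ,  0.        ,  1.        ]])}
side {'fov_y': 53.170913804505496, 'cx': 275.1778928431031, 'cy': 204.28862513476568, 'world_from_camera': array([[ 0.79806654, -0.41557731,  0.43633164,  0.14050425],
       [-0.60243289, -0.53487341,  0.59243991, -0.54521191],
       [-0.01282239, -0.735667  , -0.67722201,  0.6039752 ],
       [ 0.        ,  0.        ,  0.        ,  1.        ]])}
{'t': 0.1, 'joint_positions': array([ 1.16900797e+00,  2.38727105e-01, -1.41451169e-02,  1.31919304e+00,
       -2.18599889e-06,  1.57083898e+00]), 'dq': array([ 0.00110965, -0.00335185,  0.0009345 , -0.00106227,  0.00104048,
       -0.0019386 ]), 'joint_efforts': array([ 2.20880147e-04, -5.39724362e+01,  3.46999061e+01,  1.34476295e-02,
       -8.33621812e-06,  1.59375139e-05]), 'tool_pos': array([0.20516972, 0.48286096, 0.23074826]), 'orientation': array([ 0.69279393,  0.14067503,  0.69297144, -0.14155457]), 'ft_force': array([-0.27000682,  1.11112891, -0.75879147]), 'wrist_torque': array([-0.02580556,  0.03055269,  0.03466283]), 'opening': 0.08555215724515187} [[-4.94224271e-04  3.91103846e-01  9.20346422e-01]
 [-1.16873639e-03  9.20345680e-01 -3.91104158e-01]
 [-9.99999195e-01 -1.26893552e-03  2.24012400e-06]]
```

View pics/top0.png

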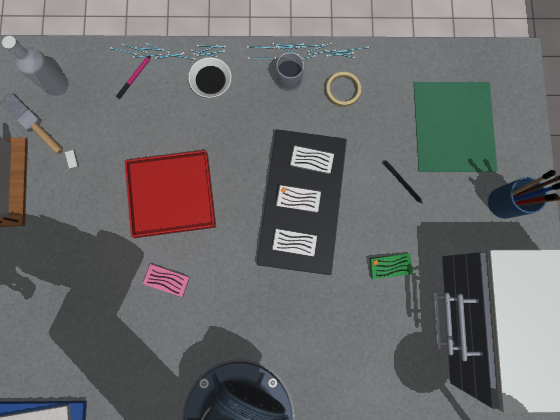

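View pics/side0.png

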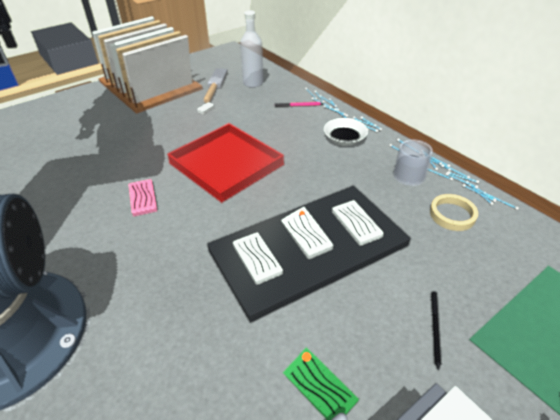

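The middle tile (about 299,199 in top) has the orange dot at (283,189), so it is the warped one. The tray is red at (170,193), left of the plate. The pink and green tiles are decoys.

```bash
cat > meas.py <<'E'
from h import *
for n in("top","side"):
    z=np.load(f"{n}0.npz");p,d=z["p"],z["d"];c=arm.calibration(n);W=pts(d,c)
    hsv=cv2.cvtColor(p,cv2.COLOR_RGB2HSV)
    def blobs(name,m,amin,amax,k=1):
        m=cv2.morphologyEx(m.astype(np.uint8),cv2.MORPH_CLOSE,np.ones((k,k)))
        N,L,S,C=cv2.connectedComponentsWithStats(m)
        for i in range(1,N):
            if amin<S[i,4]<amax:
                Q=W[(L==i)&(d>0)]; Q=Q[np.isfinite(Q).all(1)]
                if len(Q)==0: continue
                zm=np.median(Q[:,2])
                if zm>0.12 or Q[:,0].mean()<.2 or Q[:,0].mean()>.75: continue
                K=Q[abs(Q[:,2]-zm)<.03]
                r=cv2.minAreaRect((K[:,:2]*1000).astype(np.float32))
                print(n,name,"px",C[i].round(1),"A",S[i,4],"mean",K.mean(0).round(4),"z",np.percentile(K[:,2],[5,50,95]).round(4),"rect",np.round(r[0],1),np.round(r[1],1),round(r[2],1))
    H,Sx,V=[hsv[...,i].astype(int) for i in range(3)]
    blobs("white",(Sx<40)&(V>180),150,4000,5)
    blobs("orange",(H>5)&(H<20)&(Sx>110)&(V>170),8,300)
    blobs("red",((H<5)|(H>175))&(Sx>150)&(V>90),1500,20000,3)
    blobs("dark",(V<62)&(W[...,2]>.015)&(W[...,2]<.04),2500,30000,9)
E
python3 meas.py
```

```text
top white px [312.  159.1] A 765 mean [ 0.6015 -0.1782  0.0368] z [0.0337 0.0368 0.0399] rect [ 601.7 -178.1] [97.9 49.2] 77.4
top white px [298.4 198.3] A 823 mean [ 0.5037 -0.1433  0.0406] z [0.0359 0.0402 0.0475] rect [ 503.6 -143.5] [99.6 48.3] 81.9
top white px [294.5 242.3] A 846 mean [ 0.3986 -0.133   0.0371] z [0.0341 0.0371 0.0401] rect [ 398.8 -133.1] [97.8 48.7] 80.3
top orange px [283.  189.5] A 16 mean [ 0.5237 -0.1063  0.0487] z [0.0452 0.0486 0.0516] rect [ 523.5 -106.3] [7.5 9.8] 7.5
top orange px [375.5 262.3] A 14 mean [ 0.351  -0.3273  0.0231] z [0.0206 0.0231 0.0259] rect [ 350.5 -327.4] [7.2 8.7] 0.3
top red px [168.9 193.5] A 6402 mean [0.5225 0.1739 0.0082] z [0.002  0.0054 0.0298] rect [520.7 169.1] [190.9 199.9] 7.3
top dark px [301.7 195.4] A 7831 mean [ 0.5146 -0.1529  0.0267] z [0.0219 0.0254 0.0375] rect [ 502.9 -153.7] [178.6 339.8] 82.1
side white px [44.2 93.1] A 492 mean [ 0.4202  2.1995 -0.6198] z [-0.6349 -0.6192 -0.6067] rect [ 473.6 2199. ] [ 56.1 624.9] 88.9
side white px [357.6 221.9] A 1140 mean [ 0.6013 -0.183   0.0353] z [0.0292 0.0361 0.0379
[... 346 characters left out ...]
4434 0.7628 0.0108] z [0.0093 0.0109 0.0122] rect [443. 761.] [32.  10.1] 89.2
side orange px [185.8  88.2] A 95 mean [0.6208 0.5486 0.0109] z [0.009  0.0108 0.0129] rect [622.  548.6] [82.  30.7] 8.0
side orange px [157.2  98.3] A 135 mean [0.5261 0.545  0.0111] z [0.0092 0.0111 0.013 ] rect [526.9 545.3] [92.2 30.6] 4.5
side orange px [301.7 212.7] A 15 mean [ 0.525  -0.1082  0.0471] z [0.0459 0.047  0.0484] rect [ 525.9 -108.1] [7.5 7.6] 51.3
side orange px [306.1 356.5] A 60 mean [ 0.3526 -0.3273  0.0222] z [0.0204 0.0223 0.0245] rect [ 352.8 -327.2] [11.6 11.1] 81.2
side red px [223.6 160.9] A 4752 mean [0.5199 0.1727 0.0098] z [0.0026 0.0051 0.0282] rect [521.6 166.8] [189.4 203. ] 7.3
```

```bash
cat > plan.py <<'E'
import sys
from h import *
# usage: plan.py x y z yaw_of_tool_y(deg) nrows
x,y,z,yaw,n=map(float,sys.argv[1:6]); n=int(n)
s=arm.get_state(); p=s["tool_pos"]; M=rot()
a=np.radians(yaw); ty=np.array([np.cos(a),np.sin(a),0]); tx=np.array([0,0,-1.])
G=np.stack([tx,ty,np.cross(tx,ty)],1)
r=R.from_matrix(M.T@G).as_rotvec(); D=(np.array([x,y,z])-p)/n
print("t",round(s["t"],2),"pos",p.round(4),"F",s["ft_force"].round(1),"open",round(s["opening"],4),"total rot deg",np.degrees(r).round(1),"total shift cm (tool)",(M.T@D*n*100).round(2))
for i in range(n):
    Mi=M@R.from_rotvec(r*i/n).as_matrix()
    print((Mi.T@D*100).round(1).tolist(),np.degrees(r/n).round(1).tolist())
E
python3 plan.py 0.526 -0.103 0.08 -8.2 16
```

```text
t 0.1 pos [0.2052 0.4829 0.2307] F [-0.3  1.1 -0.8] open 0.0856 total rot deg [75.2  0.   0.1] total shift cm (tool) [ 15.13 -41.35  52.44]
[0.9, -2.6, 3.3] [4.7, 0.0, 0.0]
[0.9, -2.3, 3.5] [4.7, 0.0, 0.0]
[0.9, -2.0, 3.7] [4.7, 0.0, 0.0]
[0.9, -1.7, 3.8] [4.7, 0.0, 0.0]
[0.9, -1.4, 3.9] [4.7, 0.0, 0.0]
[0.9, -1.1, 4.0] [4.7, 0.0, 0.0]
[0.9, -0.7, 4.1] [4.7, 0.0, 0.0]
[0.9, -0.4, 4.2] [4.7, 0.0, 0.0]
[0.9, -0.0, 4.2] [4.7, 0.0, 0.0]
[0.9, 0.3, 4.2] [4.7, 0.0, 0.0]
[0.9, 0.6, 4.1] [4.7, 0.0, 0.0]
[0.9, 1.0, 4.1] [4.7, 0.0, 0.0]
[0.9, 1.3, 4.0] [4.7, 0.0, 0.0]
[0.9, 1.6, 3.8] [4.7, 0.0, 0.0]
[0.9, 1.9, 3.7] [4.7, 0.0, 0.0]
[0.9, 2.2, 3.5] [4.7, 0.0, 0.0]
```

```bash
python3 -m crank '[[[0.6,-2.6,3.3,4.7,0,0,0],[0.6,-2.3,3.5,4.7,0,0,0],[0.6,-2,3.7,4.7,0,0,0],[0.6,-1.7,3.8,4.7,0,0,0],[0.6,-1.4,3.9,4.7,0,0,0],[0.6,-1.1,4,4.7,0,0,0],[0.6,-0.7,4.1,4.7,0,0,0],[0.6,-0.4,4.2,4.7,0,0,0]]]' 40; python3 plan.py 0.526 -0.103 0.10 -8.2 8
```

```text
t: 0.9
tool_pos: [0.3659, 0.1822, 0.179]
orientation: [0.608, 0.361, 0.608, -0.362]
ft_force: [0.1, 0.4, -0.7]
opening: -0.0
t 0.9 pos [0.3659 0.1822 0.179 ] F [ 0.1  0.4 -0.7] open -0.0 total rot deg [36.7  0.1  0.1] total shift cm (tool) [ 7.92  0.47 32.7 ]
[1.0, 0.1, 4.1] [4.6, 0.0, 0.0]
[1.0, 0.4, 4.1] [4.6, 0.0, 0.0]
[1.0, 0.7, 4.0] [4.6, 0.0, 0.0]
[1.0, 1.0, 4.0] [4.6, 0.0, 0.0]
[1.0, 1.3, 3.9] [4.6, 0.0, 0.0]
[1.0, 1.6, 3.7] [4.6, 0.0, 0.0]
[1.0, 1.9, 3.6] [4.6, 0.0, 0.0]
[1.0, 2.2, 3.4] [4.6, 0.0, 0.0]
```

Tracking is faithful.

```bash
python3 -m crank '[[[1,0.1,4.1,4.6,0,0,0],[1,0.4,4.1,4.6,0,0,0],[1,0.7,4,4.6,0,0,0],[1,1,4,4.6,0,0,0],[1,1.3,3.9,4.6,0,0,0],[1,1.6,3.7,4.6,0,0,0],[1,1.9,3.6,4.6,0,0,0],[1,2.2,3.4,4.6,0,0,0]]]'; python3 plan.py 0.526 -0.104 0.055 -8.2 8; python3 - <<'E'
from h import *
p,d,c=cam("side"); cv2.imwrite("pics/s1.png",cv2.resize(p[120:320,180:430,::-1],None,fx=3,fy=3))
E
```

```text
t: 1.7
tool_pos: [0.5245, -0.1193, 0.0955]
orientation: [-0.455, -0.541, -0.455, 0.542]
ft_force: [1.2, 0.5, 0.9]
opening: -0.0
t 1.7 pos [ 0.5245 -0.1193  0.0955] F [1.2 0.5 0.9] open -0.0 total rot deg [-1.7  0.   0.1] total shift cm (tool) [ 4.05 -0.12 -1.53]
[0.5, -0.0, -0.2] [-0.2, 0.0, 0.0]
[0.5, -0.0, -0.2] [-0.2, 0.0, 0.0]
[0.5, -0.0, -0.2] [-0.2, 0.0, 0.0]
[0.5, -0.0, -0.2] [-0.2, 0.0, 0.0]
[0.5, -0.0, -0.2] [-0.2, 0.0, 0.0]
[0.5, -0.0, -0.2] [-0.2, 0.0, 0.0]
[0.5, -0.0, -0.2] [-0.2, 0.0, 0.0]
[0.5, -0.0, -0.2] [-0.2, 0.0, 0.0]
```

View pics/s1.png

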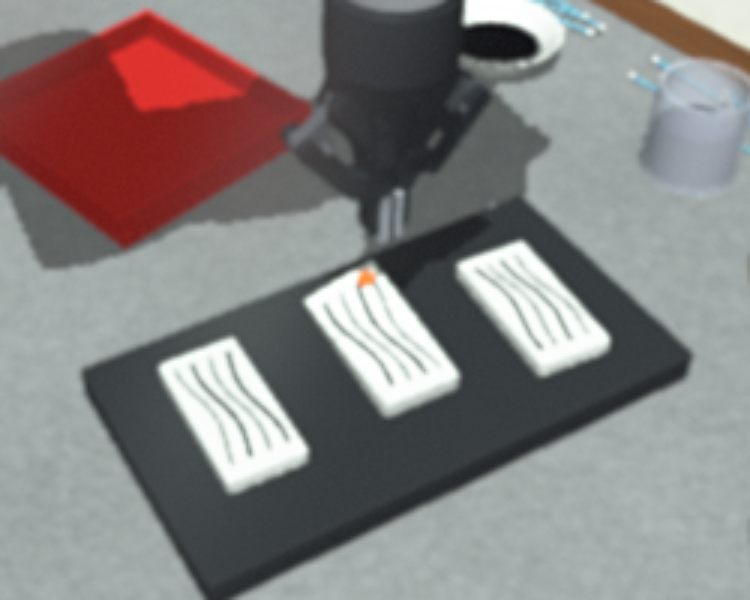

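```bash
python3 -m crank '[[[0.5,0,-0.5,-0.6,0,0,0],[0.5,0,-0.5,-0.6,0,0,0],[0.6,0,-0.5,-0.5,0,0,0],[0.6,-0.1,0,0,0,0,0],[0.6,0,0,0,0,0,0],[0.6,0,0,0,0,0,0],[0.5,0,0,0,0,0,0],[0,0,0,0,0,0,0]]]'; python3 plan.py 0.526 -0.104 0.045 -8.2 1
```

```text
t: 2.55
tool_pos: [0.5266, -0.1053, 0.0505]
orientation: [-0.462, -0.533, -0.463, 0.536]
ft_force: [-0.4, -0.2, 0.7]
opening: -0.0003
t 2.55 pos [ 0.5266 -0.1053  0.0505] F [-0.4 -0.2  0.7] open -0.0003 total rot deg [-0.1  0.1  0.2] total shift cm (tool) [ 0.55 -0.07 -0.12]
[0.5, -0.1, -0.1] [-0.1, 0.1, 0.2]
```

```bash
python3 -m crank '[[[0.12,0,0,0,0,0,0],[0.12,0,0,0,0,0,0],[0.12,0,0,0,0,0,0],[0.12,0,0,0,0,0,0],[0.12,0,0,0,0,0,0],[0.12,0,0,0,0,0,0],[0.12,0,0,0,0,0,0],[0.12,0,0,0,0,0,0]]]'; python3 - <<'E'
from h import *
p,d,c=cam("side"); cv2.imwrite("pics/s2.png",cv2.resize(p[160:300,210:400,::-1],None,fx=4,fy=4,interpolation=cv2.INTER_CUBIC))
E
```

```text
t: 3.35
tool_pos: [0.5275, -0.1059, 0.0411]
orientation: [-0.463, -0.534, -0.462, 0.536]
ft_force: [0.5, 0.2, 0.1]
opening: -0.0
```

View pics/s2.png

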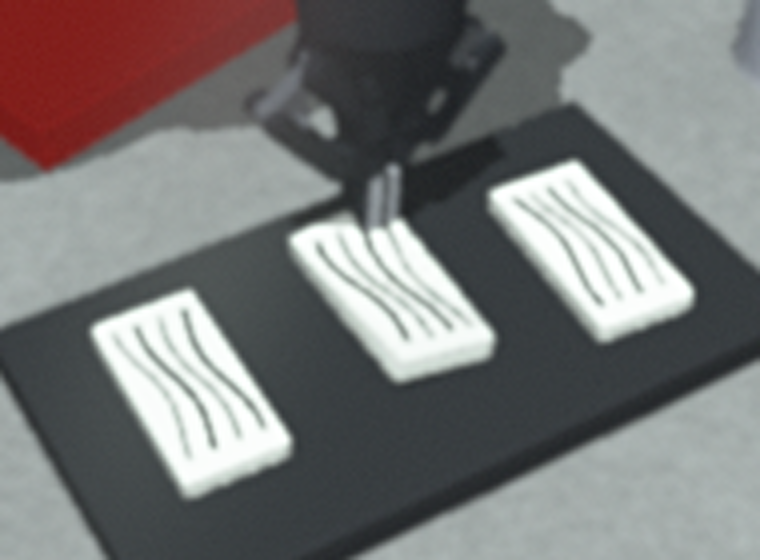

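The fingers are on the dot (about 380,225 in the crop) and the tile is tipping. I keep pressing.

```bash
python3 -m crank '[[[0.1,0,0,0,0,0,0],[0.1,0,0,0,0,0,0],[0.1,0,0,0,0,0,0],[0.1,0,0,0,0,0,0],[0.05,0,0,0,0,0,0],[0.05,0,0,0,0,0,0],[0.05,0,0,0,0,0,0],[0.05,0,0,0,0,0,0]]]'
```

```text
t: 4.2
tool_pos: [0.5279, -0.1058, 0.0378]
orientation: [-0.463, -0.535, -0.462, 0.535]
ft_force: [-2.3, 0.1, 7.9]
opening: -0.0
```

```bash
python3 -m crank '[[[0.15,0,0,0,0,0,0],[0.15,0,0,0,0,0,0],[0.15,0,0,0,0,0,0],[0.15,0,0,0,0,0,0],[0.15,0,0,0,0,0,0],[0.15,0,0,0,0,0,0],[0.15,0,0,0,0,0,0],[0.15,0,0,0,0,0,0]]]'; python3 - <<'E'
from h import *
p,d,c=cam("side"); cv2.imwrite("pics/s3.png",cv2.resize(p[160:300,210:400,::-1],None,fx=4,fy=4,interpolation=cv2.INTER_CUBIC))
W=pts(d,c); hsv=cv2.cvtColor(p,cv2.COLOR_RGB2HSV)
m=(hsv[...,1]<50)&(hsv[...,2]>160)&(abs(W[...,0]-.504)<.06)&(abs(W[...,1]+.144)<.065)&(W[...,2]>.027)&(W[...,2]<.06)
L=(W[m]-[.504,-.144,0]); a=np.radians(-8.2); X=L[:,0]*np.cos(a)+L[:,1]*np.sin(a); Y=-L[:,0]*np.sin(a)+L[:,1]*np.cos(a)
for sx in(-1,1):
  for sy in(-1,1):
    k=(X*sx>12)&(X*sx<22)&(Y*sy>30)&(Y*sy<45) if 0 else (X*sx>.012)&(X*sx<.022)&(Y*sy>.03)&(Y*sy<.045)
    print(sx,sy,k.sum(),np.median(L[k,2]).round(4) if k.any() else None)
E
```

```text
t: 5.0
tool_pos: [0.5279, -0.1058, 0.0375]
orientation: [0.466, 0.536, 0.459, -0.534]
ft_force: [-6.0, 1.5, 18.3]
opening: -0.0001
-1 -1 45 0.0456
-1 1 33 0.0366
1 -1 29 0.0394
1 1 3 0.0368
```

View pics/s3.png

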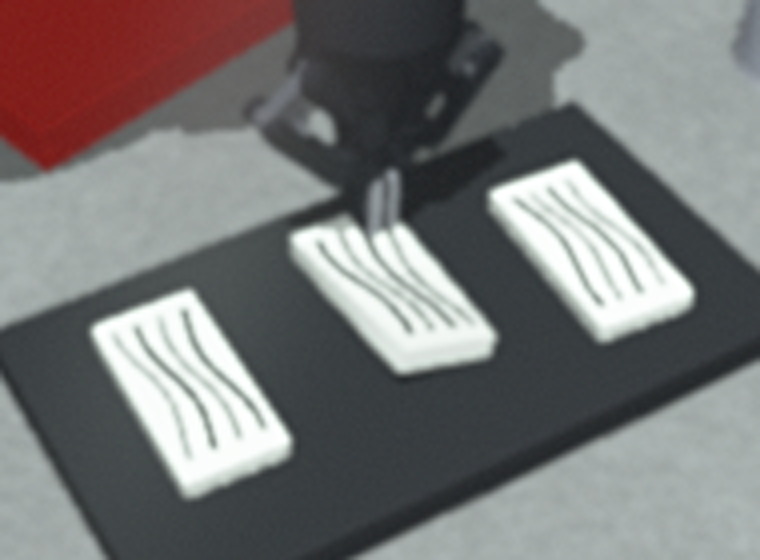

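Rocked over: the pressed corner is down (tip at 37.5 mm, 18 N) and the opposite corner is up about 9 mm. It was held for over 0.5 s, so I release slowly.

```bash
python3 -m crank '[[[-0.2,0,0,0,0,0,0],[-0.2,0,0,0,0,0,0],[-0.3,0,0,0,0,0,0],[-0.5,0,0,0,0,0,0],[-1.5,0,0,0,0,0,0],[-2,0,0,0,0,0,0],[-2,0,0,0,0,0,0],[-2,0,-2,0,0,0,0]]]'; python3 - <<'E'
from h import *
for n in("top","side"):
    p,d,c=cam(n); np.savez(f"{n}0.npz",p=p,d=d)
E
python3 meas.py | grep -E "white|orange" | grep -v "2\.1995"; python3 plan.py 0.504 -0.144 0.08 -8.2 5
```

```text
t: 5.85
tool_pos: [0.5276, -0.0864, 0.1255]
orientation: [-0.463, -0.535, -0.46, 0.536]
ft_force: [1.6, 1.1, -0.1]
opening: -0.0
top white px [325.3 161.7] A 258 mean [ 0.595  -0.2106  0.037 ] z [0.0338 0.037  0.0401] rect [ 594.7 -210.2] [33.  49.4] 79.1
top orange px [375.3 262.2] A 17 mean [ 0.3511 -0.3268  0.0232] z [0.0207 0.0231 0.0254] rect [ 351.1 -327. ] [8.4 9. ] 26.7
side white px [44.2 93.1] A 493 mean [ 0.42    2.1993 -0.6197] z [-0.635  -0.6186 -0.6058] rect [ 475.6 2197.4] [ 52.3 628.5] 88.7
side white px [357.6 221.9] A 1139 mean [ 0.6012 -0.183   0.0354] z [0.0295 0.0361 0.0378] rect [ 609.  -174.4] [113.8  60.7] 77.4
side white px [306.9 232.3] A 1332 mean [ 0.5053 -0.1468  0.0386] z [0.0299 0.0384 0.0457] rect [ 513.6 -134.3] [125.9  63.3] 79.5
side white px [257.4 257.5] A 1382 mean [ 0.3989 -0.1383  0.0356] z [0.0299 0.0362 0.0379] rect [ 404.2 -128.8] [114.4  55.3] 79.8
side orange px [102.5  79.5] A 15 mean [0.4434 0.763  0.0107] z [0.0095 0.0107 0.0119] rect [443.2 760.3] [34.9  9.6] 87.5
side orange px [108.2  84.5] A 13 mean [0.445  0.7176 0.0113] z [0.01   
[... 413 characters left out ...]
.8] 1.0
side orange px [132.6 105. ] A 20 mean [0.4536 0.5529 0.0109] z [0.0089 0.011  0.0129] rect [453.  550.3] [37.4  9.5] 82.1
side orange px [301.7 212.7] A 15 mean [ 0.5251 -0.1081  0.0469] z [0.0452 0.0471 0.0483] rect [ 524.6 -107.9] [6.5 9.6] 1.8
side orange px [306.1 356.6] A 61 mean [ 0.3525 -0.3273  0.0221] z [0.0201 0.0223 0.0241] rect [ 352.9 -326.7] [12.1 11.8] 67.6
t 5.95 pos [ 0.5296 -0.0844  0.1274] F [ 1.  -1.5 -0. ] open -0.0002 total rot deg [-0.1  0.2 -0.4] total shift cm (tool) [ 4.74 -1.71  6.26]
[0.9, -0.3, 1.3] [-0.0, 0.0, -0.1]
[0.9, -0.3, 1.3] [-0.0, 0.0, -0.1]
[0.9, -0.3, 1.3] [-0.0, 0.0, -0.1]
[0.9, -0.3, 1.3] [-0.0, 0.0, -0.1]
[0.9, -0.3, 1.3] [-0.0, 0.0, -0.1]
```

The tile has rocked back to the same place (side blob unchanged). I move over its middle with the jaws open.

```bash
python3 -m crank '[[[0,-0.4,1.6,0,0,0,80],[0.5,-0.4,1.6,0,0,0,80],[0.9,-0.4,1.6,0,0,-0.4,80],[0.9,-0.5,1.5,0,0,0,80],[0.8,0,0,0,0,0,80],[0.8,0,0,0,0,0,80],[0.8,0,0,0,0,0,80],[0,0,0,0,0,0,80]]]'; python3 plan.py 0.5035 -0.1435 0.04 -8.2 1;python3 - <<'E'
from h import *
p,d,c=cam("side"); cv2.imwrite("pics/s4.png",cv2.resize(p[160:300,210:400,::-1],None,fx=4,fy=4,interpolation=cv2.INTER_CUBIC))
E
```

```text
t: 6.75
tool_pos: [0.4991, -0.1502, 0.0746]
orientation: [-0.462, -0.533, -0.463, 0.537]
ft_force: [0.6, 1.6, -0.3]
opening: 0.0683
t 6.75 pos [ 0.4991 -0.1502  0.0746] F [ 0.6  1.6 -0.3] open 0.0683 total rot deg [-0.   0.2  0.3] total shift cm (tool) [ 3.46  0.36 -0.74]
[3.5, 0.4, -0.7] [-0.0, 0.2, 0.3]
```

View pics/s4.png

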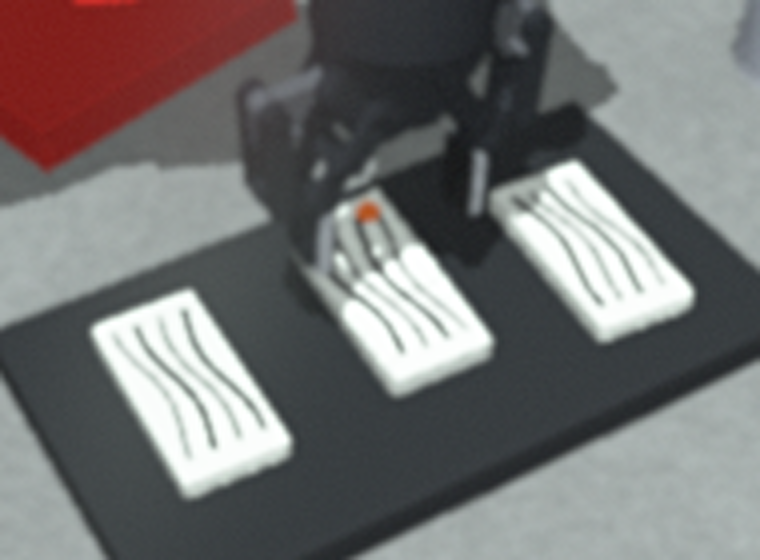

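```bash
python3 -m crank '[[[0.2,0.2,-0.35,0,0,0,80],[0.4,0.2,-0.35,0,0,0.3,80],[0.6,0,0,0,0,0,80],[0.7,0,0,0,0,0,80],[0.7,0,0,0,0,0,76],[0.7,0,0,0,0,0,72],[0.5,0,0,0,0,0,70],[0.2,0,0,0,0,0,70]]]'; python3 plan.py 0.5035 -0.1435 0.028 -8.2 1
```

```text
t: 7.6
tool_pos: [0.5061, -0.1422, 0.0324]
orientation: [-0.465, -0.534, -0.462, 0.534]
ft_force: [1.0, -0.2, 0.7]
opening: 0.0593
t 7.6 pos [ 0.5061 -0.1422  0.0324] F [ 1.  -0.2  0.7] open 0.0593 total rot deg [ 0.1  0.2 -0.2] total shift cm (tool) [ 0.44 -0.24  0.16]
[0.4, -0.2, 0.2] [0.1, 0.2, -0.2]
```

Now I feel for the plate in small steps at this opening.

```bash
python3 -m crank '[[[0.12,-0.2,0.15,0,0,0,70],[0.12,0,0,0,0,0,70],[0.12,0,0,0,0,0,70],[0.12,0,0,0,0,0,70],[0.12,0,0,0,0,0,70],[0.12,0,0,0,0,0,70],[0.12,0,0,0,0,0,70],[0.12,0,0,0,0,0,70]]]'; python3 - <<'E'
from h import *
p,d,c=cam("side"); cv2.imwrite("pics/s5.png",cv2.resize(p[170:290,230:390,::-1],None,fx=5,fy=5,interpolation=cv2.INTER_CUBIC))
E
```

```text
t: 8.4
tool_pos: [0.5041, -0.1439, 0.0225]
orientation: [0.466, 0.534, 0.461, -0.534]
ft_force: [0.0, -0.2, 0.3]
opening: 0.06
```

View pics/s5.png

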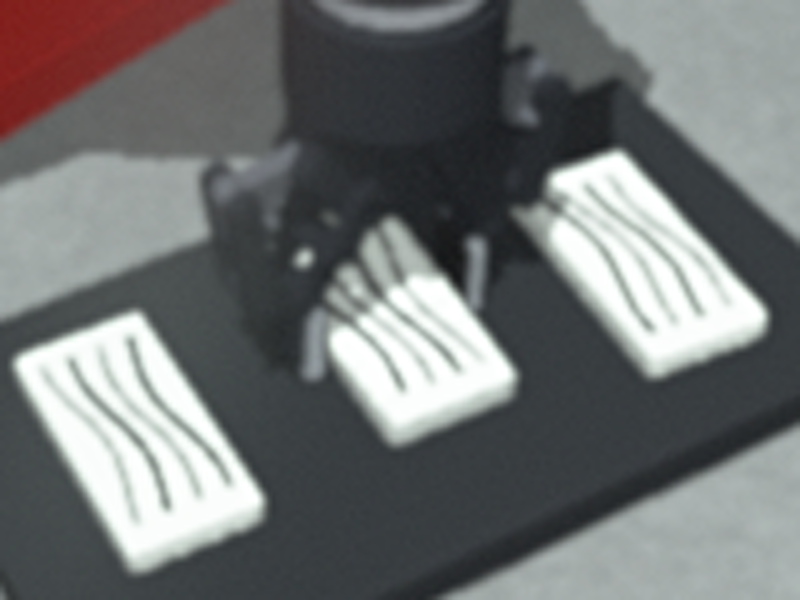

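The fingers straddle the tile near the plate with no contact force. I close here.

```bash
python3 -m crank '[[[0,0,0,0,0,0,62],[0,0,0,0,0,0,50],[0,0,0,0,0,0,45],[0,0,0,0,0,0,40],[0,0,0,0,0,0,40],[0,0,0,0,0,0,40],[0,0,0,0,0,0,40],[0,0,0,0,0,0,40]]]' 45
```

```text
t: 9.25
tool_pos: [0.5041, -0.1439, 0.0228]
orientation: [-0.466, -0.534, -0.461, 0.534]
ft_force: [-0.4, -0.6, 0.4]
opening: 0.0486
```

```bash
python3 -m crank '[[[-0.3,0,0,0,0,0,40],[-0.7,0,0,0,0,0,40],[-1.2,0,0,0,0,0,40],[-1.5,0,0,0,0,0,40],[-1.5,0,0,0,0,0,40],[-1.5,0,0,0,0,0,40],[-1.5,0,0,0,0,0,40],[0,0,0,0,0,0,40]]]'; python3 plan.py 0.521 0.169 0.10 -8.2 10;python3 - <<'E'
from h import *
p,d,c=cam("side"); cv2.imwrite("pics/s6.png",cv2.resize(p[120:290,210:410,::-1],None,fx=3,fy=3,interpolation=cv2.INTER_CUBIC))
E
```

```text
t: 10.05
tool_pos: [0.503, -0.1433, 0.1097]
orientation: [-0.465, -0.534, -0.462, 0.534]
ft_force: [0.3, -0.4, -1.2]
opening: 0.0488
t 10.05 pos [ 0.503  -0.1433  0.1097] F [ 0.3 -0.4 -1.2] open 0.0488 total rot deg [ 0.1  0.2 -0.2] total shift cm (tool) [  0.85  -2.62 -31.17]
[0.1, -0.3, -3.1] [0.0, 0.0, -0.0]
[0.1, -0.3, -3.1] [0.0, 0.0, -0.0]
[0.1, -0.3, -3.1] [0.0, 0.0, -0.0]
[0.1, -0.3, -3.1] [0.0, 0.0, -0.0]
[0.1, -0.3, -3.1] [0.0, 0.0, -0.0]
[0.1, -0.3, -3.1] [0.0, 0.0, -0.0]
[0.1, -0.3, -3.1] [0.0, 0.0, -0.0]
[0.1, -0.3, -3.1] [0.0, 0.0, -0.0]
[0.1, -0.3, -3.1] [0.0, 0.0, -0.0]
[0.1, -0.3, -3.1] [0.0, 0.0, -0.0]
```

View pics/s6.png

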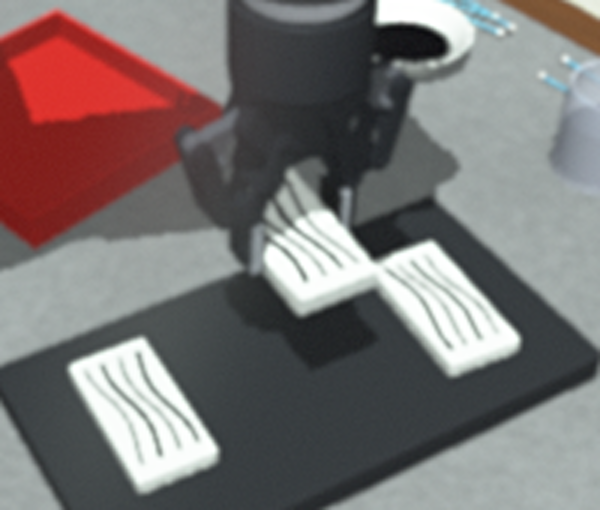

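The tile is lifted level and clear of the plate (about 315,260 in the crop). Next is the carry to the tray.

```bash
python3 -m crank '[[[0,-0.1,-1.5,0,0,0,40],[0,-0.2,-2.5,0,0,0,40],[0,-0.3,-3.5,0,0,0,40],[0,-0.4,-4,0,0,0,40],[0,-0.4,-4,0,0,0,40],[0,-0.4,-4,0,0,0,40],[0,-0.4,-4,0,0,0,40],[0,-0.3,-3,0,0,0,40]]]'; python3 plan.py 0.521 0.169 0.10 -8.2 4
```

```text
t: 10.9
tool_pos: [0.5112, 0.1334, 0.1012]
orientation: [-0.461, -0.533, -0.462, 0.538]
ft_force: [-0.3, -0.0, -1.4]
opening: 0.0488
t 10.9 pos [0.5112 0.1334 0.1012] F [-0.3 -0.  -1.4] open 0.0488 total rot deg [-0.3  0.2  0.4] total shift cm (tool) [ 0.1   0.44 -3.66]
[0.0, 0.1, -0.9] [-0.1, 0.1, 0.1]
[0.0, 0.1, -0.9] [-0.1, 0.1, 0.1]
[0.0, 0.1, -0.9] [-0.1, 0.1, 0.1]
[0.0, 0.1, -0.9] [-0.1, 0.1, 0.1]
```

```bash
python3 -m crank '[[[0,0.1,-1.5,0,0.1,0.2,40],[0,0.2,-1.3,0,0.1,0.2,40],[0.5,0.1,-0.6,0,0,0,40],[1.3,0,0,0,0,0,40],[1.5,0,0,0,0,0,40],[1.5,0,0,0,0,0,40],[1.2,0,0,0,0,0,40],[0.8,0,0,0,0,0,40]]]'; python3 plan.py 0.521 0.169 0.015 -8.2 1;python3 - <<'E'
from h import *
p,d,c=cam("side"); cv2.imwrite("pics/s7.png",cv2.resize(p[80:240,130:330,::-1],None,fx=3,fy=3,interpolation=cv2.INTER_CUBIC))
E
```

```text
t: 11.7
tool_pos: [0.5169, 0.1726, 0.0256]
orientation: [-0.462, -0.533, -0.463, 0.537]
ft_force: [0.0, 0.6, -1.3]
opening: 0.049
t 11.7 pos [0.5169 0.1726 0.0256] F [ 0.   0.6 -1.3] open 0.049 total rot deg [-0.1  0.1  0.3] total shift cm (tool) [1.06 0.46 0.29]
[1.1, 0.5, 0.3] [-0.1, 0.1, 0.3]
```

View pics/s7.png

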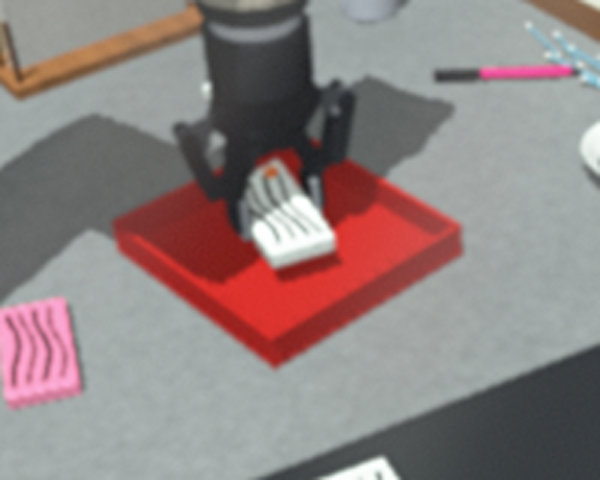

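The tile is over the middle of the tray, level, with the painted side and dot up. I lower it gently.

```bash
python3 -m crank '[[[0.6,0.2,0.2,0,0,0.3,40],[0.5,0.2,0.1,0,0,0,40],[0.4,0,0,0,0,0,40],[0.2,0,0,0,0,0,40],[0.1,0,0,0,0,0,40],[0.1,0,0,0,0,0,40],[0.1,0,0,0,0,0,40],[0.05,0,0,0,0,0,40]]]'; python3 plan.py 0.521 0.169 0.003 -8.2 1
```

```text
t: 12.55
tool_pos: [0.521, 0.168, 0.0035]
orientation: [-0.463, -0.535, -0.461, 0.536]
ft_force: [-0.8, -0.1, -1.1]
opening: 0.0487
t 12.55 pos [0.521  0.168  0.0035] F [-0.8 -0.1 -1.1] open 0.0487 total rot deg [-0.2  0.2 -0.1] total shift cm (tool) [ 0.05 -0.02 -0.1 ]
[0.0, -0.0, -0.1] [-0.2, 0.2, -0.1]
```

```bash
python3 -m crank '[[[0.04,0,0,0,0,0,40],[0.04,0,0,0,0,0,40],[0.04,0,0,0,0,0,40],[0.04,0,0,0,0,0,40],[0.04,0,0,0,0,0,40],[0.04,0,0,0,0,0,40],[0.04,0,0,0,0,0,40],[0,0,0,0,0,0,40]]]'
```

```text
t: 13.35
tool_pos: [0.5211, 0.1681, 0.0028]
orientation: [0.463, 0.535, 0.461, -0.535]
ft_force: [-0.2, -0.5, -0.3]
opening: 0.049
```

```bash
python3 -m crank '[[[0.08,0,0,0,0,0,40],[0.08,0,0,0,0,0,40],[0.08,0,0,0,0,0,40],[0.08,0,0,0,0,0,40],[0.08,0,0,0,0,0,40],[0.08,0,0,0,0,0,40],[0.08,0,0,0,0,0,40],[0.08,0,0,0,0,0,40]]]'
```

```text
t: 14.15
tool_pos: [0.5212, 0.1682, 0.0025]
orientation: [0.464, 0.536, 0.461, -0.534]
ft_force: [-4.6, -1.4, 12.5]
opening: 0.0489
```

On the floor (12 N). I ease off and open gradually.

```bash
python3 -m crank '[[[0,0,0,0,0,0,40],[0,0,0,0,0,0,56],[0,0,0,0,0,0,58],[0,0,0,0,0,0,61],[0,0,0,0,0,0,64],[0,0,0,0,0,0,68],[0,0,0,0,0,0,74],[0,0,0,0,0,0,80]]]' 20; python3 -m crank '[[[-0.3,0,0,0,0,0,80],[-0.5,0,0,0,0,0,80],[-1,0,0,0,0,0,80],[-2,0,0,0,0,0,80],[-3,0,0,0,0,0,80],[-4,0,0,0,0,0,80],[-4,0,0,0,0,0,80],[-3,0,0,0,0,0,80]]]';python3 - <<'E'
from h import *
for n in("top","side"):
    p,d,c=cam(n); np.savez(f"{n}0.npz",p=p,d=d)
    if n=="side": cv2.imwrite("pics/s8.png",cv2.resize(p[80:300,130:420,::-1],None,fx=2.7,fy=2.7,interpolation=cv2.INTER_CUBIC))
E
python3 meas.py | grep -E "white|orange" | grep "side" | grep -v "\[473"
```

```text
t: 14.95
tool_pos: [0.5217, 0.1683, 0.0021]
orientation: [0.464, 0.537, 0.461, -0.534]
ft_force: [0.2, -0.7, -0.4]
opening: 0.0681
t: 15.75
tool_pos: [0.5177, 0.1675, 0.1869]
orientation: [-0.463, -0.535, -0.461, 0.536]
ft_force: [1.0, 0.0, -0.4]
opening: 0.0682
side white px [44.2 93.1] A 497 mean [ 0.4214  2.1988 -0.6194] z [-0.6345 -0.6196 -0.6062] rect [ 476.4 2196.5] [ 48.6 630.4] 89.8
side white px [227.4 160.9] A 614 mean [0.5202 0.155  0.0181] z [0.0097 0.0183 0.0244] rect [527.1 173.1] [120.5  59.1] 78.3
side white px [357.6 221.9] A 1140 mean [ 0.6012 -0.1831  0.0354] z [0.0292 0.0361 0.038 ] rect [ 609.5 -174.8] [115.   62.2] 77.5
side white px [257.4 257.5] A 1382 mean [ 0.3989 -0.1383  0.0357] z [0.0302 0.0363 0.038 ] rect [ 403.9 -129.3] [113.1  55.2] 80.2
side orange px [102.5  79.5] A 15 mean [0.4435 0.7632 0.0106] z [0.0091 0.0105 0.0126] rect [442.9 758.8] [31.  10.6] 83.9
side orange px [108.2  84.5] A 13 mean [0.445  0.7176 0.0113] z [0.01   0.011  0.0129] rect [446.5 715. ] [ 9.1 28.7] 7.0
side orange px [182.4  89.3] A 66 mean [0.6094 0.5487 0.0109] z [0.0091 0.0108 0.013 ] rect [611.8 547.4] [61.5 23.9] 1.9
side orange px [113.8  89.1] A 12 mean [0.4475 0.6794 0.0109] z [0.0096 0.0105 0.0124] rect [446.3 678.5] [23.9  9. ] 70.5
side orange px [156.   98.9] A 147 mean [0.5218 0.5439 0.0111] z [0.0091 0.0112 0.0129] rect [517.3 543. ] [114.6  30.1] 7.5
side orange px [132.2 104.8] A 20 mean [0.4535 0.5558 0.011 ] z [0.0092 0.0109 0.0127] rect [453.7 552.7] [37.   9.5] 85.4
side orange px [306.1 356.6] A 61 mean [ 0.3524 -0.3272  0.022 ] z [0.0195 0.022  0.0239] rect [ 352.8 -326.7] [11.7 12. ] 65.6
```

View pics/s8.png

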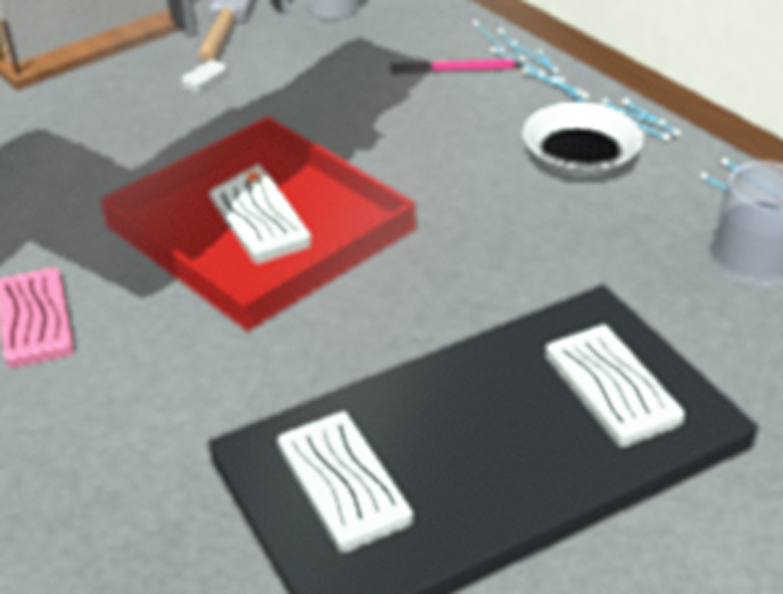

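The tile lies in the tray (about 260,215 in the crop), painted side up with the dot showing. Both flat tiles are unmoved and the gripper is clear, so I hand in.

```bash
python3 -c "
from bench import arm; print(arm.hand_in(), arm.get_state()['t'])"
```

```text
the job is handed in; nothing more can be done
the job is handed in; nothing more can be done
```

The job is handed in, at about 16 s of the 48 s allowed: the warped tile was pressed down, released, picked up and laid in the red tray.

- **Press:** I pushed the orange-dotted corner down with the shut fingers until it stopped. The tip stood 12.5 mm above the plate at 18 N, and the side depth picture showed the opposite corner up about 9 mm. I held it for at least 0.8 s before letting go, and the tile rocked back to where it had been.
- **Pick and place:** I gripped the tile across its middle (jaws at 49 mm, 45 N), carried it level and lowered it onto the tray floor. The downward contact there read 12.5 N; then I opened the jaws gradually and raised the arm clear.
- **Last checks:** The tile lies painted side up near the middle of the tray. Its top is at a median height of 18.3 mm, against about 18.6 mm expected for it resting on the tray floor. Both flat tiles measured within 0.1 mm of their earlier positions. The gripper stood at 187 mm, touching nothing. No check failed or disagreed.

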